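# Shut the access panel and lock its quarter-turn cam

### The job

The access panel of the grey equipment case stands ajar: push it fully shut, then set a fingertip in the slot of its round cam fastener and turn that clockwise a quarter turn, as far as it goes, so that the panel is locked. Work with the fingertips only: grasp nothing, never raise the panel further, and leave the loose things around the case where they lie.

Things in the scene. Friction and masses are not known exactly. Their poses are not given: they have to be found in the camera images.
- case: grey steel case fixed to the bench, 220 (its x) x 280 (its y) x 85 mm high without the panel; origin under its centre at bench level, its -x side (two black cable glands) faces the robot, +x is the hinge side, z up. The panel's hinge line runs along the case's y axis at x = +110, z = 85 mm. With the panel shut its top face is 93 mm above the bench
- panel_hinge (a point): a point on the panel's top face, above the middle of the hinge line (8 mm above it, square to the panel); axes: x from the front edge to the hinge, y along the hinge, z square out of the panel's top face
- panel_edge (a point): middle of the panel's front edge, on its top face, 224 mm from the hinge line; same axes as panel_hinge. The panel is an 8 mm plate 288 mm wide; the plate beside the cam (more than 60 mm to either side of the middle) is bare but for 2 mm screw heads near its corners
- panel (a joint): opening angle of the panel in rad: 0 shut, grows as the front edge rises (end stop 0.9). Stiff friction hinge (1.5 N m): the panel stays where it is left; about 3 to 7 N straight down near the front edge shuts it. It is shut below 0.03
- cam_axis (a point): centre of the top face of the cam fastener's round grey metal head, on its turning axis, which is square to the panel, 135 mm from the hinge line in the middle of the panel's width; x axis along the slot from the axis outward, z out of the panel. The head is 104 mm in diameter; its top is 23 mm above the panel
- cam_slot (a point): point on the dark floor of the cam's slot, 30 mm from the turning axis, midway between the side walls; axes as cam_axis. The slot is one straight radial channel 38 mm wide and 18 mm deep, from 4 mm off the axis out to the rim, where it is open; its floor is 5 mm above the panel. Shut fingertips fit in with any yaw
- cam (a joint): turn of the cam in rad: 0 open, slot pointing to the hinge; grows clockwise seen from above; 1.571 is the locked end stop, slot pointing to the case's -y (right, a bar mark); locked above 1.40. Friction 0.18 N m (about 6 N at the slot); stays where left. The slot is wide: the fingers lead the cam by up to 0.3 rad, so push on until the stop is felt. Its tongue below catches a lip of the case
- tape_measure: yellow tape measure, 71 x 76 x 34 mm, loose bystander to the right of the case; origin under its centre
- spanner_13: small combination spanner, 164 x 28 x 8 mm, loose bystander to the left of the case; origin under its centre
- spark_plug: spark plug, 90 x 21 x 18 mm, loose bystander in front of the case; origin under its centre
- pliers: pliers with blue grips, 181 x 62 x 13 mm, loose bystander to the right of the case; origin under its centre
- cup_white: white cup, 81 mm across, 82 mm high, loose bystander left in front of the case; origin under its centre

How it is judged:
On the way, in this order (a step that is already met when the one before it is completed fails the run):
1. the panel is pushed shut with the cam still open (value of joint panel below 0.03 rad and value of joint cam below 0.45 rad), for 0.2 s.
2. the fingers turn the cam through its middle range while the panel is shut (contact force between the fingers and case above 0.5 N and value of joint cam between 0.5 and 1.3 rad and value of joint panel below 0.035 rad), for 0.02 s.
3. the cam is turned home (value of joint cam above 1.4 rad), for 0.2 s.
At the end, for the whole second after the job is handed in: the panel is shut (under 0.03 rad) and the cam stands at rest at its locked stop (above 1.40 rad of 1.571) (value of joint panel below 0.03 rad and value of joint cam above 1.4 rad and velocity of joint cam below 0.05 rad/s); the robot touches nothing.
It fails at once if the panel is raised beyond where it can have stood (0.6 rad) (value of joint panel above 0.6 rad).
It fails at once if a loose bystander is moved more than 20 mm (distance of any of tape_measure, spanner_13, spark_plug, pliers, cup_white from where it was at the start of the episode above 0.02 m).
It also fails if it takes over 43 s, if anything falls off the work surface, if the arm or the gripper's body presses on something with over 40 N, if the wrist force passes 120 N, or if a joint passes its speed limit or range.

### The arm

A 6-joint arm with a two-finger parallel gripper is mounted at the origin on a cart in front of the work surface, level with it; the furniture and walls round the work are solid. World frame = base frame: x ahead of the robot, y to its left, z up, the work surface at z = 0. Lengths are in m, angles in rad, forces in N, time in s.
With the tool pointing down it reaches from about 0.25 to 0.775 m from the base axis. Payload 4 kg.
Tool frame: the origin (TCP) lies at the centre of the arm's flange, where the gripper is bolted on; the fingertips stand 199 mm ahead of it and the grasp point (between the pads) lies 180 mm ahead of it; z points along the fingers, y is the line along which they close (so a half turn about z gives the same grasp; the last joint's range is limited). The gripper opens to 94 mm and grips with 3 to 60 N. Pads are 16 mm wide; open, the fingers measure 119 mm over their backs; the gripper's body (75 mm by 177 mm) begins 78 mm behind the grasp point.
Start: joints at [-1.248, 0.087, 1.371, -0, 1.684, -0.103], TCP at [0.227, -0.501, 0.405] pointing down, gripper open.
Joint ranges: [-3.1, 3.1], [-0.76, 2.03], [0.27, 2.55], [-1.08, 4.22], [0.17, 2.65], [-2.57, 2.57]. Speed limits (rad/s): [2.79, 2.79, 3.14, 3.14, 3.14, 3.14].

### API

Orientations are given as [roll, pitch, yaw] about the fixed x, y, z axes, in that order (R = Rz(yaw) Ry(pitch) Rx(roll)).
In Python, from bench import robot, eyes, models gives the robot as it stands.
- The arm moves only by the tool step_arm, never from a script. Its argument "commands" is a list that holds one entry, the list of rows, each a list of 7 numbers: the shift along the tool's x, y, z in mm, then the turn, a rotation vector about the tool's x, y, z in rad, then the finger opening in mm, from 0 to 94. In form: [[[tx, ty, tz, wx, wy, wz, gripper], ...]]. A call has 1 to 20 rows; each row shifts and turns the commanded pose from where the row before left it, along the tool's axes as they then stand; what a row does not reach is not made up. A row lasts 1/8 s, in which the tool goes at most 62.5 mm and 10.7 degrees, less where a joint would pass 70% of its speed; a pose out of reach is approached as far as the arm can. A call is refused whole if a number of a shift passes 62.5 or a number of a turn 0.188, either way. A call with a gripper value outside its range is refused whole. The fingers move at their own pace and stop on an object; the grip force is fixed at half the most. Time passes only in rows, so rows that do not move let the fingers close. It gives the time, the measured TCP pose, the force, the opening and the grip force at its end, in the units of the state.
- robot.get_obs(): the state, without advancing time (a new reading comes with each control period).
- eyes.snapshot(name): name is "side" or "top" or "wrist"; returns a dict with "color" (384x512x3 uint8, red, green, blue), "camera_matrix" (3x3 intrinsics, pixels), "eye" and "rotation" of the camera in the world; the wrist camera has in their place "tool_from_camera" (4x4, takes a point from camera to tool coordinates, whose origin is the TCP and whose axes are the flange's). Camera axes: x right, y up, looking along -z (the intrinsics and any distortion apply to the point x, -y, -z); pixel columns grow to the right and rows downward; lengths in m; the calibration is good to about 2 mm. A picture is of the moment at which its call begins: read the wrist's pose just before it. There is no depth.
- robot.close_job(): hands the job in; it is judged then, once.
Trained networks look in a picture, given as the dict that the camera call returned (one of the last four; its "shot" number tells which), for a name from the list of things; names that differ only in an ending like _2 or _b are one class to them, and where a whole thing is asked for, a point or a joint stands for the part that bears it (a point fixed in the world has none). Each returns a list of dicts, best first, with "confidence" (0 to 1); they miss things now and then, are a little off and sometimes report something else, mostly with a low value. They report only what shows in the picture. A call takes as long as a camera call.
- models.masks_of(picture, query): "mask" (384x512 bool, what is visible of it) and "xy" ([column, row] in pixels, amid what is visible of it).
- models.tip_of(picture, query): "xy" ([column, row] in pixels: a listed point, or the origin of a listed thing).
The state is a dict: "time": time; "joint_positions": joint angles; "qvel": joint speeds; "joint_torque": joint torques, N m; "tool_pos": TCP position; "ee_rot": TCP orientation; "wrist_force": force on the tool from outside, world axes, zero at the start; "wrist_torque": the same for the moment, N m; "width": finger opening in m; "finger_force": force on a finger pad.
Only numpy, scipy, OpenCV 4.12 (cv2) and the standard library are available. Lean on these libraries where they do the work, as an engineer would, in place of code of your own. Each camera call takes 0.05 s, during which the arm holds its last target. There are 200 camera calls.

## Working session

There is one attempt and no reset: what is moved stays moved. The work goes in short steps, Python scripts to look and compute and a tool call to move; the robot and the scene stay as the last step left them, time stands still between calls to the robot, and variables do not carry over. Pictures are saved under pics/ and viewed, at most 10 in all, crops included, and the job is handed in when it is done.

Besides the shell and the picture viewer there is one more tool, called after "Request:" as name(argument=value, ...) on one line, values as JSON. step_arm: Moves the arm, as the interface text tells. Its arguments: {"type":"object","properties":{"commands":{"type":"array"}},"required":["commands"]}

```bash
mkdir -p pics; cat > h.py <<'E'
import numpy as np, cv2
from bench import robot, eyes, models
from scipy.spatial.transform import Rotation as R
def cam(p,obs=None):
    if 'eye' in p: return np.array(p['eye']),np.array(p['rotation'])
    T=np.eye(4);T[:3,:3]=R.from_euler('xyz',obs['ee_rot']).as_matrix();T[:3,3]=obs['tool_pos'];T=T@np.array(p['tool_from_camera']);return T[:3,3],T[:3,:3]
def ray(p,xy,obs=None):
    e,r=cam(p,obs);K=np.array(p['camera_matrix'])
    d=np.linalg.inv(K)@[xy[0],xy[1],1];d=r@[d[0],-d[1],-d[2]]
    return e,d/np.linalg.norm(d)
def atz(p,xy,z,obs=None):
    e,d=ray(p,xy,obs);return e+d*(z-e[2])/d[2]
def proj(p,X,obs=None):
    e,r=cam(p,obs);c=r.T@(np.array(X)-e);u=np.array(p['camera_matrix'])@[c[0],-c[1],-c[2]];return u[:2]/u[2]
def tri(rs):
    A=sum(np.eye(3)-np.outer(d,d) for e,d in rs);b=sum((np.eye(3)-np.outer(d,d))@e for e,d in rs);return np.linalg.solve(A,b)
def save(p,n): cv2.imwrite('pics/'+n,p['color'][:,:,::-1])
E
python3 - <<'E'
from h import *
o=robot.get_obs();print(o['tool_pos'],o['ee_rot'])
rs={}
ims=[]
for c in('side','top'):
    p=eyes.snapshot(c);ims.append(p['color']);print(c,[k for k in p],np.round(cam(p)[0],3),p.get('distortion'))
    for q in('case','panel_hinge','panel_edge','cam_axis','cam_slot','tape_measure','spanner_13','spark_plug','pliers','cup_white'):
        t=models.tip_of(p,q)
        if t:
            rs.setdefault(q,[]).append(ray(p,t[0]['xy']))
            print(q,np.round(t[0]['xy'],1),round(t[0]['confidence'],2),np.round(atz(p,t[0]['xy'],0),3))
for q in rs:
    if len(rs[q])>1:
        x=tri(rs[q]);print(q,x.round(4),[round(float(np.linalg.norm(np.cross(x-e,d))),4) for e,d in rs[q]])
cv2.imwrite('pics/a.png',cv2.resize(np.vstack(ims),None,fx=.78,fy=.78)[:,:,::-1])
E
```

```text
[ 0.22713164 -0.50080062  0.40350408] [-3.13942105e+00 -2.10130574e-04  4.25762022e-01]
side ['color', 'camera_matrix', 'eye', 'rotation', 'shot'] [0.341 1.122 0.955] NoneTraceback (most recent call last):
  File "<stdin>", line 11, in <module>
  File "h.py", line 12, in atz
    e,d=ray(p,xy,obs);return e+d*(z-e[2])/d[2]
                                          ~^^^
IndexError: invalid index to scalar variable.
```

```bash
sed -i "s/return np.array(p\['eye'\]),np.array(p\['rotation'\])/return np.array(p['eye']),R.from_euler('xyz',p['rotation']).as_matrix()/" h.py
python3 - <<'E'
from h import *
rs={}
ims=[]
for c in('side','top'):
    p=eyes.snapshot(c);ims.append(p['color']);print(c,np.round(cam(p)[0],3),p['rotation'])
    for q in('case','panel_hinge','panel_edge','cam_axis','cam_slot','tape_measure','spanner_13','spark_plug','pliers','cup_white'):
        t=models.tip_of(p,q)
        if t:
            rs.setdefault(q,[]).append(ray(p,t[0]['xy']))
            print(q,np.round(t[0]['xy'],1),round(t[0]['confidence'],2),np.round(atz(p,t[0]['xy'],0),3))
for q in rs:
    if len(rs[q])>1:
        x=tri(rs[q]);print(q,x.round(4),[round(float(np.linalg.norm(np.cross(x-e,d))),4) for e,d in rs[q]])
cv2.imwrite('pics/a.png',cv2.resize(np.vstack(ims),None,fx=.78,fy=.78)[:,:,::-1])
E
```

```text
side [0.341 1.122 0.955] [ 0.91837339  0.00616056 -2.99884926]
case [226.  217.7] 0.63 [0.604 0.041 0.   ]
panel_hinge [193.3 191.9] 0.7 [ 0.754 -0.087  0.   ]
panel_edge [251.8 173.7] 0.7 [ 0.556 -0.232  0.   ]
cam_axis [224.3 171.4] 0.95 [ 0.666 -0.234 -0.   ]
cam_slot [220.7 178. ] 0.83 [ 0.671 -0.188  0.   ]
tape_measure [257.8 184.5] 0.46 [ 0.523 -0.165 -0.   ]
spanner_13 [217.  257.8] 0.53 [0.595 0.23  0.   ]
spark_plug [224.8 169.7] 0.74 [ 0.667 -0.246  0.   ]
cup_white [311.4 295.7] 0.83 [0.301 0.337 0.   ]
top [0.351 0.039 1.16 ] [ 0.16598033 -0.0022896  -1.5850938 ]
case [241.2 223.9] 0.33 [0.444 0.063 0.   ]
panel_hinge [252.  124.5] 0.94 [0.755 0.026 0.   ]
panel_edge [251.1 185.5] 0.86 [0.561 0.032 0.   ]
cam_axis [253.5 156. ] 0.7 [0.653 0.023 0.   ]
cam_slot [257.  149.6] 0.87 [0.674 0.012 0.   ]
tape_measure [323.5 192.8] 0.69 [ 0.535 -0.188  0.   ]
spanner_13 [191.2 174.3] 0.58 [0.598 0.215 0.   ]
spark_plug [244.2 222.8] 0.67 [0.447 0.054 0.   ]
pliers [321.3 149.5] 0.8 [ 0.671 -0.188  0.   ]
cup_white [146.5 271.4] 0.81 [0.308 0.343 0.   ]
case [0.5172 0.0754 0.0357] [0.0769, 0.0769]
panel_hinge [0.7189 0.0268 0.0909] [0.0043, 0.0043]
panel_edge [0.5202 0.0327 0.188 ] [0.0065, 0.0065]
cam_axis [0.6049 0.0254 0.1827] [0.0008, 0.0008]
cam_slot [0.6259 0.015  0.1491] [0.0061, 0.0061]
tape_measure [ 0.5324 -0.1923 -0.0198] [0.0058, 0.0058]
spanner_13 [ 0.5998  0.2169 -0.0138] [0.0013, 0.0013]
spark_plug [0.5093 0.0656 0.2206] [0.0814, 0.0814]
cup_white [0.3049 0.3416 0.0059] [0.0036, 0.0036]
```

View pics/a.png

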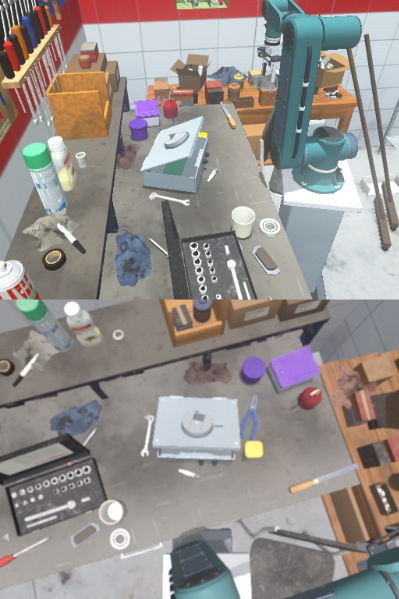

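Request:
step_arm(commands=[[[33,-28,-10,0,0,0,0],[33,-28,-10,0,0,0,0],[33,-28,-10,0,0,0,0],[33,-28,-10,0,0,0,0],[33,-28,-10,0,0,0,0],[33,-28,-10,0,0,0,0],[33,-28,-10,0,0,0,0],[33,-28,-10,0,0,0,0],[33,-28,-10,0,0,0,0],[33,-28,-10,0,0,0,0],[33,-28,0,0,0,0,0],[33,-28,0,0,0,0,0],[0,0,0,0,0,0.142,0],[0,0,0,0,0,0.142,0],[0,0,0,0,0,0.142,0]]])

```text
time: 3.08
tool_pos: [0.4491, -0.031, 0.5047]
ee_rot: [3.141, -0.0, -0.004]
wrist_force: [0.4, -0.9, 0.1]
width: 0.0004
finger_force: 0.0
```

```bash
python3 - <<'E'
from h import *
o=robot.get_obs();print(o['time'],o['tool_pos'],o['ee_rot'],o['wrist_force'],o['width'])
rs={}
for c in('wrist','side','top'):
    o=robot.get_obs();p=eyes.snapshot(c)
    if c=='wrist': save(p,'w1.png');print(p['tool_from_camera'])
    for q in('panel_hinge','panel_edge','cam_axis','cam_slot'):
        t=models.tip_of(p,q)
        if t:
            rs.setdefault(q,[]).append(ray(p,t[0]['xy'],o))
            print(c,q,np.round(t[0]['xy'],1),round(t[0]['confidence'],2))
for q in rs:
    if len(rs[q])>1:
        x=tri(rs[q]);print(q,x.round(4),[round(float(np.linalg.norm(np.cross(x-e,d))),4) for e,d in rs[q]])
E
```

```text
3.075 [ 0.44905265 -0.03102509  0.50470196] [ 3.14148757e+00 -1.16799219e-04 -4.24418100e-03] [ 0.39259862 -0.90561475  0.05787891] 0.00040006524805083916
[[ 2.30914342e-04  9.67989291e-01  2.50991391e-01  7.31475024e-02]
 [ 9.99999877e-01 -1.13281969e-04 -4.83118488e-04  6.34823886e-04]
 [-4.39220724e-04  2.50991472e-01 -9.67989198e-01  2.07082816e-02]
 [ 0.00000000e+00  0.00000000e+00  0.00000000e+00  1.00000000e+00]]
wrist panel_edge [182.8 114.5] 0.86
wrist cam_axis [187.4  11.1] 0.59
wrist cam_slot [2.026e+02 1.000e-01] 0.61
side panel_hinge [193.9 191.8] 0.98
side panel_edge [250.5 171.1] 0.74
side cam_axis [226.7 173.2] 0.66
side cam_slot [219.7 177.9] 0.78
top panel_hinge [251.9 128.3] 0.67
top panel_edge [251.8 186.4] 0.95
top cam_axis [254.9 157.7] 0.66
top cam_slot [256.  154.9] 0.89
panel_edge [0.5209 0.0312 0.1958] [0.0008, 0.0028, 0.0021]
cam_axis [0.6027 0.0238 0.1772] [0.0065, 0.0061, 0.002]
cam_slot [0.6221 0.0172 0.1494] [0.0041, 0.0006, 0.0047]
panel_hinge [0.7122 0.0275 0.0908] [0.0002, 0.0002]
```

View pics/w1.png

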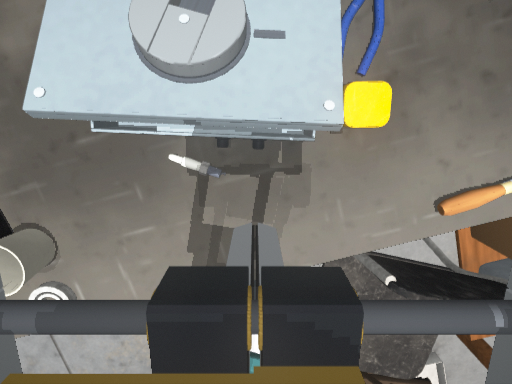

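Request:
step_arm(commands=[[[38,12,30,0,0,0,0],[38,12,35,0,0,0,0],[0,0,30,0,0,0,0],[0,0,15,0,0,0,0],[0,0,12,0,0,0,0],[0,0,12,0,0,0,0],[0,0,12,0,0,0,0],[0,0,12,0,0,0,0],[0,0,12,0,0,0,0],[0,0,12,0,0,0,0],[0,0,12,0,0,0,0],[0,0,12,0,0,0,0],[0,0,6,0,0,0,0]]])

```text
time: 5.45
tool_pos: [0.5249, -0.0553, 0.2923]
ee_rot: [-3.142, 0.001, -0.0]
wrist_force: [-7.3, 1.2, 20.9]
width: 0.0005
finger_force: 10.5
```

Request:
step_arm(commands=[[[0,0,0,0,0,0,0],[0,0,0,0,0,0,0],[0,0,-20,0,0,0,0],[0,0,-50,0,0,0,0],[0,-30,-50,0,0,0,0],[15,-40,-40,0,0,0,0],[15,-15,0,0,0,0,0],[0,0,0,0,0,0,0]]])

```text
time: 6.45
tool_pos: [0.5558, 0.0303, 0.4506]
ee_rot: [3.141, 0.003, 0.001]
wrist_force: [0.2, -0.2, -0.1]
width: 0.0005
finger_force: 0.0
```

```bash
python3 - <<'E'
from h import *
rs={}
Z=dict(panel_hinge=.093,panel_edge=.093,cam_axis=.116,cam_slot=.098)
for c in('wrist','side','top'):
    o=robot.get_obs();p=eyes.snapshot(c)
    if c=='wrist': save(p,'w2.png');print(o['tool_pos'],o['ee_rot'],o['wrist_force'])
    for q in Z:
        t=models.tip_of(p,q)
        if t:
            rs.setdefault(q,[]).append(ray(p,t[0]['xy'],o))
            print(c,q,np.round(t[0]['xy'],1),round(t[0]['confidence'],2),atz(p,t[0]['xy'],Z[q],o).round(4))
for q in rs:
    if len(rs[q])>1:
        x=tri(rs[q]);print(q,x.round(4),[round(float(np.linalg.norm(np.cross(x-e,d))),4) for e,d in rs[q]])
E
```

```text
[0.55579369 0.03028279 0.45060345] [3.14124600e+00 2.79479772e-03 1.49423861e-03] [ 0.15141425 -0.17003956 -0.11034445]
wrist panel_hinge [262.7  18.6] 0.79 [0.7165 0.0216 0.093 ]
wrist panel_edge [251.1 235.8] 0.77 [0.4926 0.033  0.093 ]
wrist cam_axis [253.9 164.3] 0.69 [0.5787 0.0299 0.116 ]
wrist cam_slot [264.  134.1] 0.62 [0.6074 0.0195 0.098 ]
side panel_hinge [191.3 190.2] 0.75 [0.7225 0.0227 0.093 ]
side panel_edge [257.  198.8] 0.97 [0.4967 0.0392 0.093 ]
side cam_axis [233.2 192.2] 0.87 [0.5741 0.0442 0.116 ]
side cam_slot [227.7 189.8] 0.62 [0.5998 0.0105 0.098 ]
top panel_edge [249.5 202.6] 0.81 [0.4955 0.0374 0.093 ]
top cam_axis [254.9 175.1] 0.72 [0.5688 0.0215 0.116 ]
top cam_slot [254.9 161.7] 0.81 [0.6112 0.0206 0.098 ]
panel_hinge [0.7198 0.022  0.0921] [0.0029, 0.0029]
panel_edge [0.4951 0.0358 0.0921] [0.0038, 0.0024, 0.0017]
cam_axis [0.5755 0.0256 0.1007] [0.0044, 0.0028, 0.0056]
cam_slot [0.605  0.0197 0.1051] [0.0029, 0.0072, 0.0044]
```

View pics/w2.png

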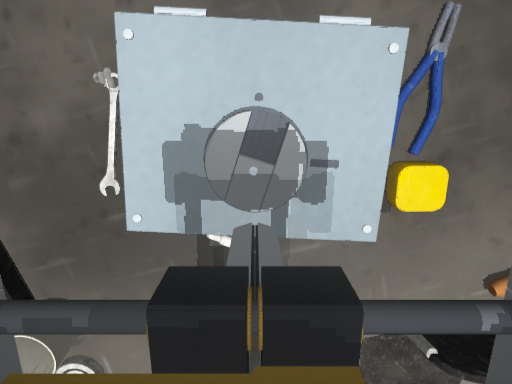

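```bash
python3 - <<'E'
import cv2
im=cv2.imread('pics/w2.png')[90:230,180:330];im=cv2.convertScaleAbs(im,alpha=1.4,beta=10)
cv2.imwrite('pics/w2c.png',cv2.resize(im,None,fx=4,fy=4,interpolation=cv2.INTER_CUBIC))
E
```

```text
(no output)
```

View pics/w2c.png

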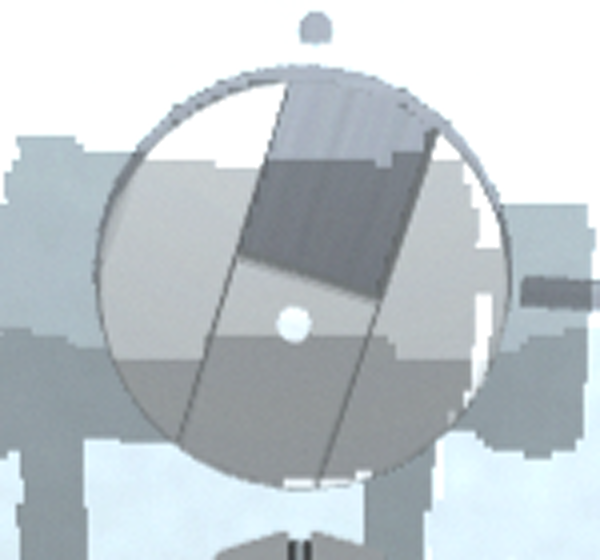

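Request:
step_arm(commands=[[[26,6,0,0,0,0,0],[26,5,20,0,0,0,0],[0,0,15,0,0,-0.183,0],[0,0,15,0,0,-0.183,0],[0,0,15,0,0,-0.183,0],[0,0,15,0,0,-0.183,0],[0,0,15,0,0,-0.183,0],[0,0,15,0,0,-0.183,0],[0,0,0,0,0,-0.183,0],[0,0,0,0,0,0,0]]])

```text
time: 8.45
tool_pos: [0.6071, 0.0187, 0.3424]
ee_rot: [-3.141, 0.0, 1.279]
wrist_force: [0.1, -0.0, -0.7]
width: 0.0007
finger_force: 0.0
```

```bash
python3 - <<'E'
from h import *
Z=dict(cam_axis=.116,cam_slot=.098)
o=robot.get_obs();p=eyes.snapshot('wrist');print(o['tool_pos'],o['ee_rot'],o['wrist_force'],o['joint_positions'])
Rt=R.from_euler('xyz',o['ee_rot']).as_matrix()
for q in Z:
    t=models.tip_of(p,q)
    if t: 
        X=atz(p,t[0]['xy'],Z[q],o);print(q,np.round(t[0]['xy'],1),round(t[0]['confidence'],2),X.round(4),'tool',(Rt.T@(X-o['tool_pos'])).round(4))
im=p['color'].copy()
ax,sl=(.582,.029,.116),(.608,.019,.098)
tip=np.array(o['tool_pos'])+Rt@[0,0,.199]
for X,c in((ax,(255,0,0)),(sl,(0,255,0)),((tip[0],tip[1],.098),(0,0,255))):
    cv2.circle(im,tuple(int(v) for v in proj(p,X,o).round()),2,c,-1)
for a in np.linspace(0,6.28,60):
    cv2.circle(im,tuple(int(v) for v in proj(p,(ax[0]+.052*np.cos(a),ax[1]+.052*np.sin(a),.116),o).round()),0,(255,0,0),-1)
cv2.imwrite('pics/w3.png',cv2.resize(im,None,fx=1.5,fy=1.5)[:,:,::-1])
E
```

```text
[0.60706023 0.0186991  0.34244994] [-3.14131514e+00  1.91124533e-04  1.27879420e+00] [ 0.09410061 -0.02349075 -0.70869371] [-6.25036648e-02  2.33607525e-01  1.32683361e+00 -1.22989341e-04
  1.58146524e+00  2.29497199e-01]
cam_axis [210.3 219.2] 0.56 [0.579 0.029 0.116] tool [ 0.0018 -0.0298  0.2265]
cam_slot [254.1 211.5] 0.66 [0.6078 0.0202 0.098 ] tool [0.0017 0.0004 0.2444]
```

View pics/w3.png

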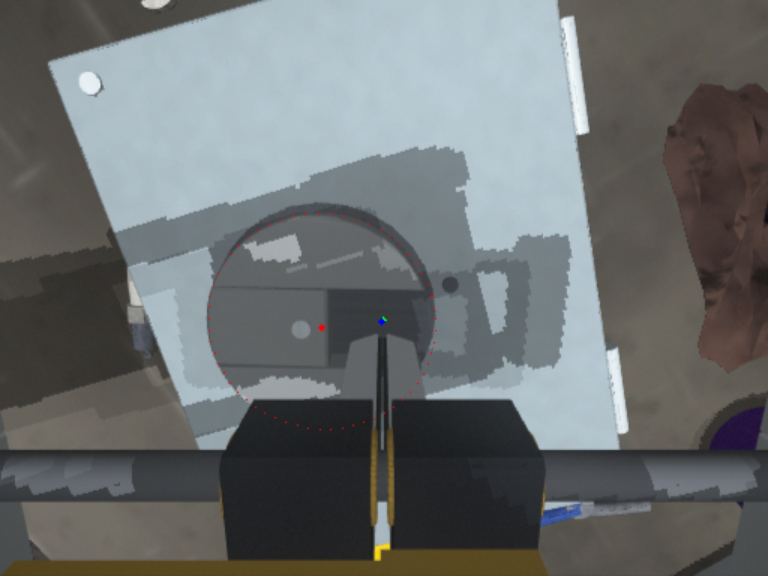

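Request:
step_arm(commands=[[[-2,0,12,0,0,0,0],[0,0,10,0,0,0,0],[0,0,10,0,0,0,0],[0,0,7,0,0,0,0],[0,0,0,0,0,0,0]]])

```text
time: 9.22
tool_pos: [0.6063, 0.0168, 0.3026]
ee_rot: [-3.14, 0.0, 1.281]
wrist_force: [0.4, -0.2, 0.3]
width: 0.0004
finger_force: 0.0
```

Request:
step_arm(commands=[[[-3.9,-0.25,0,0,0,0.13,0],[-3.9,-0.25,0,0,0,0.13,0],[-3.9,-0.25,0,0,0,0.13,0],[-3.9,-0.25,0,0,0,0.13,0],[-3.9,-0.25,0,0,0,0.13,0],[-3.9,-0.25,0,0,0,0.13,0]]])

```text
time: 9.98
tool_pos: [0.5929, 0.0002, 0.3042]
ee_rot: [-3.14, -0.006, 0.498]
wrist_force: [3.9, 5.3, -2.7]
width: 0.0008
finger_force: 3.0
```

Request:
step_arm(commands=[[[-3.9,-0.25,0,0,0,0.13,0],[-3.9,-0.25,0,0,0,0.13,0],[-3.9,-0.25,0,0,0,0.13,0],[-3.9,-0.25,0,0,0,0.13,0],[-3.9,-0.25,0,0,0,0.13,0]]])

```text
time: 10.6
tool_pos: [0.5745, -0.0033, 0.3043]
ee_rot: [-3.137, -0.006, -0.153]
wrist_force: [6.6, 4.3, -3.5]
width: 0.0008
finger_force: 3.3
```

Request:
step_arm(commands=[[[-3.9,-0.25,0,0,0,0.13,0],[-3.9,-0.25,0,0,0,0.13,0],[0,0,0,0,0,0,0]]])

```text
time: 10.98
tool_pos: [0.5681, -0.0023, 0.3057]
ee_rot: [-3.137, -0.012, -0.41]
wrist_force: [9.7, -0.7, -3.2]
width: 0.0003
finger_force: 4.0
```

Request:
step_arm(commands=[[[-3.7,1.6,0,0,0,0,0],[-3.7,1.6,0,0,0,0,0],[0,0,0,0,0,0,0],[0,0,0,0,0,0,0]]])

```text
time: 11.48
tool_pos: [0.5635, -0.0024, 0.308]
ee_rot: [-3.13, -0.027, -0.409]
wrist_force: [22.9, 0.4, -5.0]
width: 0.0004
finger_force: 9.4
```

Request:
step_arm(commands=[[[3.7,-1.6,0,0,0,0,0],[3.7,-1.6,0,0,0,0,0],[3.7,-1.6,0,0,0,0,0],[2,-0.8,0,0,0,0,0],[0,0,-15,0,0,0,0],[0,0,-40,0,0,0,0],[0,0,-50,0,0,0,0],[0,0,-40,0,0,0,0],[0,0,0,0,0,0,0]]])

```text
time: 12.6
tool_pos: [0.5714, -0.0023, 0.4537]
ee_rot: [-3.139, -0.007, -0.409]
wrist_force: [0.2, -0.6, -0.1]
width: 0.0009
finger_force: 0.0
```

```bash
python3 - <<'E'
from h import *
o=robot.get_obs();p=eyes.snapshot('wrist');print(o['tool_pos'],o['ee_rot'],o['wrist_force'])
save(p,'w4.png')
rs={}
for q,z in dict(cam_axis=.116,cam_slot=.098,panel_edge=.093,panel_hinge=.093).items():
    t=models.tip_of(p,q)
    if t: print(q,np.round(t[0]['xy'],1),round(t[0]['confidence'],2),atz(p,t[0]['xy'],z,o).round(4))
E
```

```text
[ 0.57141119 -0.00230361  0.45366047] [-3.13942745 -0.00719288 -0.40917405] [ 0.17855858 -0.56053024 -0.13367676]
cam_axis [223.8 193.9] 0.74 [0.5796 0.029  0.116 ]
cam_slot [250.5 180.7] 0.71 [ 5.782e-01 -4.000e-04  9.800e-02]
panel_hinge [177.8  66.8] 0.74 [0.7141 0.0206 0.093 ]
```

View pics/w4.png

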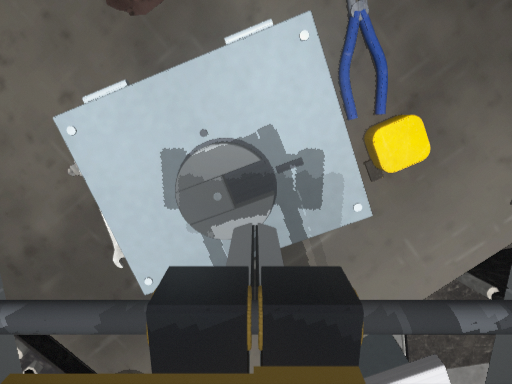

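```bash
python3 -c "
from bench import robot
print(robot.close_job())"
```

```text
the job is handed in; nothing more can be done
None
```

The panel is shut and the cam was pushed clockwise until its stop was felt (23 N). The last picture put it at about 1.56 of 1.571 rad. The fingers then drew clear, nothing loose was seen to move, and the job was handed in at about 12.7 s; no verdict came back.

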